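# Vent a water filter housing before it is opened for washing

## Robot

A 6-joint arm with a two-finger parallel gripper is mounted at the origin on a cart in front of the work surface, level with it; the furniture and walls round the work are solid. World frame = base frame: x ahead of the robot, y to its left, z up, the work surface at z = 0. Lengths are in mm, angles in rad, forces in N, time in s.
With the tool pointing down it reaches from about 400 to 825 mm from the base axis. Payload 7 kg.
Tool frame: the origin (TCP) lies midway between the tips of the shut fingers; the grasp point (between the pads) lies 19 mm behind it; z points along the fingers, y is the line along which they close (so a half turn about z gives the same grasp; the last joint's range is limited). The gripper opens to 88 mm and grips with 3 to 60 N. Pads are 19 mm wide; open, the fingers measure 130 mm over their backs; the gripper's body (78 mm by 193 mm) begins 47 mm behind the grasp point.
Start: joints at [-0.988, 0.359, 0.012, 0, -1.224, -0.288], TCP at [196.094, -645.866, 226.561] pointing down, gripper open.
Joint ranges: [-3.07, 3.07], [-1.43, 2.12], [-1.02, 1.25], [-3.03, 1.67], [-3.05, -0], [-3.03, 3.03]. Speed limits (rad/s): [2.39, 2.39, 3.01, 3.14, 3.14, 3.14].

## Interface

Orientations are given as a rotation vector (axis times angle).
In Python, from rig import robot, optics gives the robot as it stands.
- The arm moves only by the tool step_arm, never from a script. Its argument "series" is a list of rows, each a list of 6 numbers: the shift along the tool's x, y, z normalised to -1 to 1, where 1 is 10 cm, then the turn, a rotation vector about the tool's x, y, z normalised to -1 to 1, where 1 is 360 degrees. In form: [[x, y, z, rx, ry, rz], ...]. A call has 1 to 10 rows; each row shifts and turns the commanded pose from where the row before left it, along the tool's axes as they then stand; what a row does not reach is not made up. A row lasts 1/8 s, in which the tool goes at most 62.5 mm and 10.7 degrees, less where a joint would pass 70% of its speed; a pose out of reach is approached as far as the arm can. A call with a number of a shift or a turn outside -1 to 1 is refused whole. A call with a gripper value outside its range is refused whole. "gripper" is the opening, from -1 (shut) to 1 (fully open), set as the call begins (left out, the last holds). The fingers move at their own pace and stop on an object; "newtons" is the grip in N (left out, the last holds). Time passes only in rows, so rows that do not move let the fingers close. It gives the time, the measured TCP pose, the force, the opening and the grip force at its end, in the units of the state.
- robot.read_state(): the state, without advancing time (a new reading comes with each control period).
- optics.get_image(name): name is "scene" or "top"; returns a dict with "frame" (480x640x3 uint8, red, green, blue), "mtx" (3x3 intrinsics, pixels), "R" (3x3) and "t" (3): a world point X has camera coordinates R X + t. Camera axes: x right, y down, z forward; pixel columns grow to the right and rows downward; lengths in mm; the calibration is good to about 2 mm. A picture is of the moment at which its call begins. There is no depth.
- robot.close_job(): hands the job in; it is judged then, once.
Trained networks look in a picture, given as the dict that the camera call returned (one of the last four; its "shot" number tells which), for a name from the list of things; names that differ only in an ending like _2 or _b are one class to them, and where a whole thing is asked for, a point or a joint stands for the part that bears it (a point fixed in the world has none). Each returns a list of dicts, best first, with "p" (0 to 1); they miss things now and then, are a little off and sometimes report something else, mostly with a low value. They report only what shows in the picture. A call takes as long as a camera call. They do not tell look-alikes from the thing itself.
- optics.silhouettes(query, picture): "pixels" (480x640 bool, what is visible of it) and "pixel" ([column, row] in pixels, amid what is visible of it).
The state is a dict: "time": time; "joint_positions": joint angles; "joint_vel": joint speeds; "effort": joint torques, N m; "tcp_pos": TCP position; "tool_rot": TCP orientation; "force": force on the tool from outside, world axes, zero at the start; "torque": the same for the moment, N m; "gripper_width": opening from 0.0 (shut) to 1.0 (fully open); "gripper_force": force on a finger pad.
Only numpy, scipy, OpenCV 4.12 (cv2) and the standard library are available. Lean on these libraries where they do the work, as an engineer would, in place of code of your own. Each camera call takes 0.05 s, during which the arm holds its last target. There are 200 camera calls.

## Task

The water filter housing is to be opened and washed, so let off its trapped pressure first. Lift the locking lever out of the shut pocket, swing it round to the notch beside the one tall set screw and let it drop fully home there; then take the vent key from the white block, push the sunken vent plunger all the way in with the key's pin and let it spring back, and stand the key back in its hole, leaving the lever locked and the other things on the table where they are.

Things in the scene. Friction and masses are not known exactly. Their poses are not given: they have to be found in the camera images.
- filter_housing: filter housing, fixed to the table: steel bowl under a round grey cap (124 mm across, flat top 125 mm above the table), brass unions at its two sides (local +-y, out to 101 mm). Origin: centre of the underside, z up; its front is local -x.
- lever_axis (a point): centre of the cap top, axes as the housing's; the lever swings about its z. Round the front lies a steel arc, the index plate (54 to 68 mm from here, rim 14 mm up): notches at nominally 28, 4 and -20 degrees from local -x towards +y, each in line with a tapped hole, and a wide shut pocket from 50 to 76. It is clamped through slots and may stand up to 5 degrees off either way.
- lever_swing (a joint): swing of the locking lever, rad: the lever points 62 degrees minus this angle from the housing's local -x towards local +y; near 0 it is in the shut pocket, it grows as the lever swings to the right (counter-clockwise from above). Some friction; it stays where it is left.
- lever_lift (a joint): tip-up of the lever about a cross pin on the swing axis, 153 mm above the table, rad: 0 = home and level, about 0.12 = tooth resting on the rim between notches, 0.14 clears the rim, 0.4 limit. A spring presses it down with about 4 N at the grip. The tooth (7 mm wide, under the bar 61 mm from the axis) reaches 7 mm down into a notch about 12 mm wide.
- lever_grip (a point): middle of the lever's black grip, 130 mm from the swing axis, 153 mm above the table when level. The grip is a bar 70 mm long (95 to 165 mm from the axis), 18 mm wide, 16 mm high; point x points from the grip towards the axis, z up.
- lever_over_screws (a point): point on the lever's centre line 42 mm from the swing axis: it stands over the tapped hole whose notch the lever is in (within 5 mm or so).
- set_screw: the tall set screw: a steel thumb screw with a knurled head 16 mm across, standing 17 mm above the cap in one of three tapped holes 42 mm from the swing axis; the other two holes hold flat plugs. Origin: centre of its foot on the cap top.
- vent_bore (a point): the vent: a round steel boss on the cap, 33 mm across, behind and to the right of the stem, with a blind bore of 15 mm diameter. Origin: centre of the bore's mouth; local z points out of the bore along its axis, 27 degrees from vertical, leaning towards the housing's front. The plunger's face lies 32 mm below the mouth.
- vent_plunger: the brass vent plunger, 13 mm across, at the bottom of the bore; local z points out of the bore, origin 12 mm behind its face.
- vent_travel (a joint): how far the vent plunger is pushed in, m: 0 = out, 0.006 = fully in (spring, about 4.5 N when fully in).
- vent_key: the vent key, 130 mm long, 110 g: black round handle 21 mm thick from 55 to 130 mm above the tip, below it a steel pin 11 mm thick and 55 mm long. Origin: tip of the pin; local z points from the tip up through the handle. It stands in the block with its pin in the hole and the handle's shoulder on the block's top, tip 5 mm above the table.
- tool_block: white plastic block fixed to the table, 140 (local x) by 60 by 60 mm, origin centre of its underside. A marker pen stands fixed in the hole at local x = +40 mm and rises to 151 mm; the key's hole is at local x = -40 mm.
- key_hole (a point): mouth of the key's hole in the block's top, 60 mm above the table; the hole is upright, 15.5 mm in diameter and goes right through.
- gasket_1: black rubber ring lying flat, 72 mm; bystander, origin its underside
- brass_elbow: brass pipe elbow, 44 mm; bystander
- ptfe_tape: roll of thread tape lying flat, 54 mm; bystander
- tamper: coffee tamper standing on its steel foot, 58 mm wide, 90 mm high, black knob; bystander
- cup_1: small blue-grey cup, 52 mm high; bystander
- blue_box: small carton, 50 x 78 x 38 mm; bystander
- basket_1: steel filter basket standing on its floor, 69 mm; bystander
Not all that is in view belongs to the job. Of the things that look like the vent_key, the larger one is meant.

How it is judged:
By the outcome, as a careful person would: the job done as asked, in the order asked, and still so for the second after the job is handed in, with the robot touching nothing.
It also fails if it takes over 66 s, if anything falls off the work surface, if the arm or the gripper's body presses on something with over 40 N, if the wrist force passes 120 N, or if a joint passes its speed limit or range.

## Working session

There is one attempt and no reset: what is moved stays moved. The work goes in short steps, Python scripts to look and compute and a tool call to move; the robot and the scene stay as the last step left them, time stands still between calls to the robot, and variables do not carry over. Pictures are saved under pics/ and viewed, at most 10 in all, crops included, and the job is handed in when it is done.

Besides the shell and the picture viewer there is one more tool, called after "Emit:" as name(argument=value, ...) on one line, values as JSON. step_arm: Moves the arm, as the interface text tells. Its arguments: {"type":"object","properties":{"series":{"type":"array","items":{"type":"array","items":{"type":"number"}}},"gripper":{"type":"number"},"newtons":{"type":"number"}},"required":["series"]}

```bash
mkdir -p pics; ls
python3 - <<'E'
from rig import robot, optics
import cv2,numpy as np
s=robot.read_state();print(s)
for n in("scene","top"):
    d=optics.get_image(n);cv2.imwrite(f"pics/{n}0.png",d["frame"][:,:,::-1])
    print(n,d["mtx"].tolist(),np.round(d["R"],4).tolist(),np.round(d["t"],1).tolist())
    for q in("filter_housing","lever_grip","set_screw","vent_plunger","vent_key","tool_block"):
        print(q,[(round(r["p"],2),np.round(r["pixel"]).tolist(),int(r["pixels"].sum())) for r in optics.silhouettes(q,d)][:4])
E
```

```text
pics
{'time': 0.0, 'joint_positions': array([-9.87948009e-01,  3.59400374e-01,  1.10882940e-02, -3.40438313e-04,
       -1.22409868e+00, -2.88061243e-01]), 'joint_vel': array([ 0.00011867,  0.00090383,  0.00106064,  0.00150273, -0.00034874,
       -0.00010955]), 'effort': array([ 1.61805350e-03, -5.82719851e+01,  2.93057960e+01,  6.99688330e+00,
        6.78254830e-03, -1.68765077e-04]), 'tcp_pos': array([ 195.92434061, -645.44535519,  225.62852277]), 'tool_rot': array([ 4.61138001e-01, -3.10716826e+00, -2.51106494e-03]), 'force': array([0.28371054, 0.27642699, 0.06057679]), 'torque': array([-0.00729416, -0.01812477,  0.01589648]), 'gripper_force': 0.0, 'gripper_width': 0.9980314395570316}
scene [[439.4073106867713, 0.0, 325.39379074883806], [0.0, 439.4073106867713, 247.90768186408306], [0.0, 0.0, 1.0]] [[-0.8592, -0.5116, -0.0044], [-0.2015, 0.3463, -0.9162], [0.4703, -0.7864, -0.4006]] [472.7, 248.6, 641.7]
filter_housing [(0.9, [278.0, 263.0], 4377)]
lever_grip [(0.9, [256.0, 250.0], 513), (0.41, [276.0, 266.0], 4248)]
set_screw []
vent_plunger []
vent_key [(0.75, [304.0, 394.0], 502), (0.67, [250.0, 356.0], 706)]
tool_block [(0.58, [227.0, 386.0], 5508)]
top [[435.83973254246, 0.0, 327.230120573067], [0.0, 435.83973254246, 238.58955376142524], [0.0, 0.0, 1.0]] [[-0.0173, -0.9995, -0.0281], [-0.9994, 0.0181, -0.0301], [0.0306, 0.0275, -0.9992]] [19.4, 549.5, 977.5]
filter_housing [(0.68, [332.0, 180.0], 4117)]
lever_grip [(0.61, [294.0, 186.0], 687)]
set_screw [(0.51, [343.0, 197.0], 40)]
vent_plunger []
vent_key [(0.66, [209.0, 298.0], 94), (0.65, [201.0, 258.0], 203)]
tool_block [(0.74, [210.0, 238.0], 2096)]
```

View pics/scene0.png

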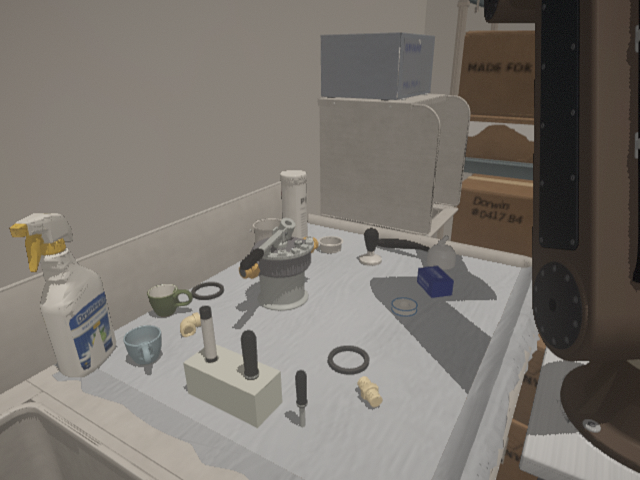

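View pics/top0.png

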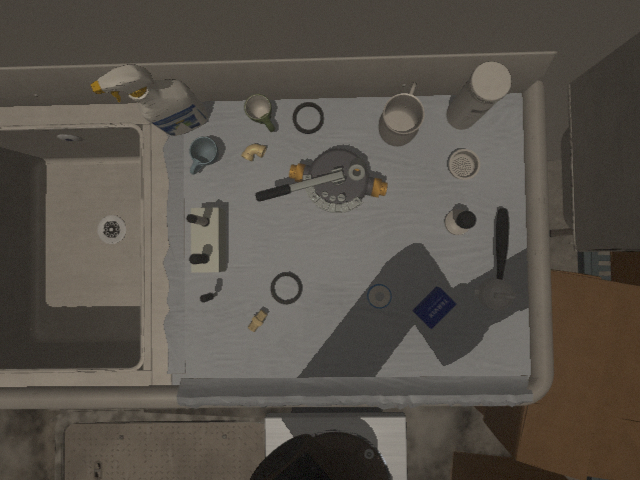

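Run:
```python
import cv2,numpy as np
a=cv2.imread("pics/top0.png")[120:240,250:400]
b=cv2.imread("pics/top0.png")[215:315,165:255]
c=cv2.imread("pics/scene0.png")[195:345,205:360]
d=cv2.imread("pics/scene0.png")[325:475,165:320]
r=lambda i:cv2.resize(i,(400,300),interpolation=cv2.INTER_CUBIC)
cv2.imwrite("pics/crop0.png",np.vstack([np.hstack([r(a),r(b)]),np.hstack([r(c),r(d)])]))
```

```text
(no output)
```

View pics/crop0.png

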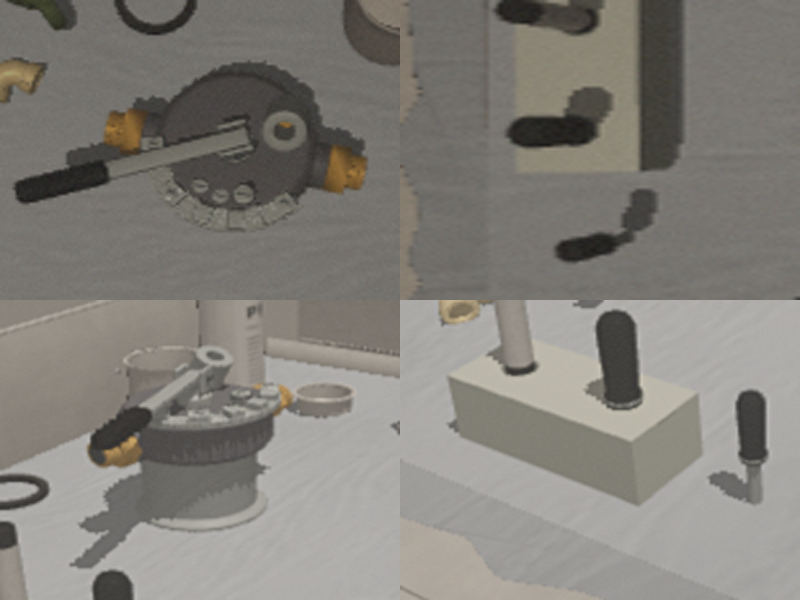

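Two key look-alikes: the key standing in the block at scene (250,356) / top (201,258), which is the larger one, and a smaller one on the table at scene (304,394) / top (209,298). I choose the one in the block. The pen at top (197,218) has a white body, so it is not the key. Next I fit the housing pose.

```bash
cat > h.py <<'E'
from rig import robot, optics
import cv2,numpy as np
from scipy.optimize import least_squares
from scipy.spatial.transform import Rotation as Ro
def proj(d,X):
    c=np.atleast_2d(X)@d["R"].T+d["t"]; p=c@d["mtx"].T; return p[:,:2]/p[:,2:]
def ray(d,px,z):
    v=d["R"].T@np.linalg.solve(d["mtx"],[px[0],px[1],1]); o=-d["R"].T@d["t"]
    return o+v*(z-o[2])/v[2]
def tri(ds,pxs):
    x=ray(ds[0],pxs[0],100); r=least_squares(lambda X:np.concatenate([proj(d,X)[0]-p for d,p in zip(ds,pxs)]),x)
    return r.x,r.fun
def loc(h,P):  # h=(x,y,yaw) local->world
    P=np.atleast_2d(P); return P@Ro.from_euler('z',h[2]).as_matrix().T+[h[0],h[1],0]
def pol(r,a,z): a=np.radians(a); return [-r*np.cos(a),r*np.sin(a),z]
def crop(d,box,name,marks=(),w=800,hh=600):
    x0,y0,x1,y1=box; im=cv2.resize(d["frame"][y0:y1,x0:x1,::-1],(w,hh),interpolation=cv2.INTER_CUBIC)
    for p,c in marks:
        q=((np.array(p)+.5-[x0,y0])*[w/(x1-x0),hh/(y1-y0)]).astype(int); cv2.circle(im,tuple(map(int,q)),2,c,-1)
    cv2.imwrite("pics/"+name,im); return im
E
python3 - <<'E'
from h import *
T=optics.get_image("top");S=optics.get_image("scene")
np.savez("cams.npz",**{k+n:v[n] for k,v in(("T",T),("S",S)) for n in("mtx","R","t","frame")})
g=lambda d:cv2.cvtColor(d["frame"],cv2.COLOR_RGB2HSV)
hs=g(T);m=((hs[...,0]>8)&(hs[...,0]<25)&(hs[...,1]>130)).astype(np.uint8);m[:150]=0;m[200:]=0;m[:,:280]=0;m[:,400:]=0
n,l,st,c=cv2.connectedComponentsWithStats(m);u=[c[i] for i in range(1,n) if st[i,4]>30];print(u,[st[i] for i in range(1,n) if st[i,4]>30])
s=optics.silhouettes("filter_housing",T)[0]["pixels"];ys,xs=np.nonzero(s);print("sil",xs.min(),xs.max(),ys.min(),ys.max())
ends=[ray(T,p,95) for p in u];print(np.round(ends,1))
for q,zs in(("vent_key",130),("lever_grip",153),("set_screw",142)):
  for d in(T,S):
    for r in optics.silhouettes(q,d)[:2]:
        yy,xx=np.nonzero(r["pixels"]);print(q,round(r["p"],2),np.round(r["pixel"],1),xx.min(),xx.max(),yy.min(),yy.max(),np.round(ray(d,r["pixel"],zs),1))
# rough fit
if len(ends)==2:
    e=sorted(ends,key=lambda e:-e[1]);v=e[0]-e[1];yaw=np.arctan2(-v[0],v[1]);mid=(e[0]+e[1])/2
    print("yaw",np.degrees(yaw),"mid",mid,"len",np.linalg.norm(v))
    h=(mid[0],mid[1],yaw)
    mk=lambda d:[(proj(d,loc(h,pol(62,a,125)))[0],(0,255,0)) for a in range(0,360,10)]+[(proj(d,loc(h,pol(42,a,125)))[0],(0,0,255)) for a in(28,4,-20)]+[(proj(d,loc(h,pol(r,62,161)))[0],(255,0,0)) for r in(0,42,95,165)]
    a=crop(T,(240,130,400,250),"x.png",mk(T));b=crop(S,(225,205,345,295),"x.png",mk(S))
    cv2.imwrite("pics/fit1.png",np.vstack([cv2.resize(a,(400,300)),cv2.resize(b,(400,300))]) if 0 else a); cv2.imwrite("pics/fit1s.png",b)
E
```

```text
[array([296.31843575, 171.89385475]), array([378.58375635, 187.79695431])] [array([289, 164,  15,  18, 179], dtype=int32), array([372, 178,  15,  19, 197], dtype=int32)]
sil 256 387 148 212
[[ 686.9   69.2   95. ]
 [ 650.  -100.5   95. ]]
vent_key 0.59 [209.5 297.6] 200 217 293 301 [432.8 242.8 130. ]
vent_key 0.58 [378.5 296.9] 368 391 284 307 [429.3 -92.6 130. ]
vent_key 0.82 [303.7 391. ] 295 307 370 425 [382.8 329.2 130. ]
vent_key 0.64 [248.1 354.8] 241 258 330 379 [482.6 309.5 130. ]
lever_grip 0.81 [295.7 185.8] 257 342 172 200 [649.   65.2 153. ]
lever_grip 0.78 [257.4 248.3] 240 280 231 268 [657.   71.3 153. ]
set_screw 0.19 [201. 154.] 190 218 137 174 [718.  253.6 142. ]
yaw -12.239446794552379 mid [668.453453  -15.6687743  95.       ] len 173.62954477883366
```

View pics/fit1.png

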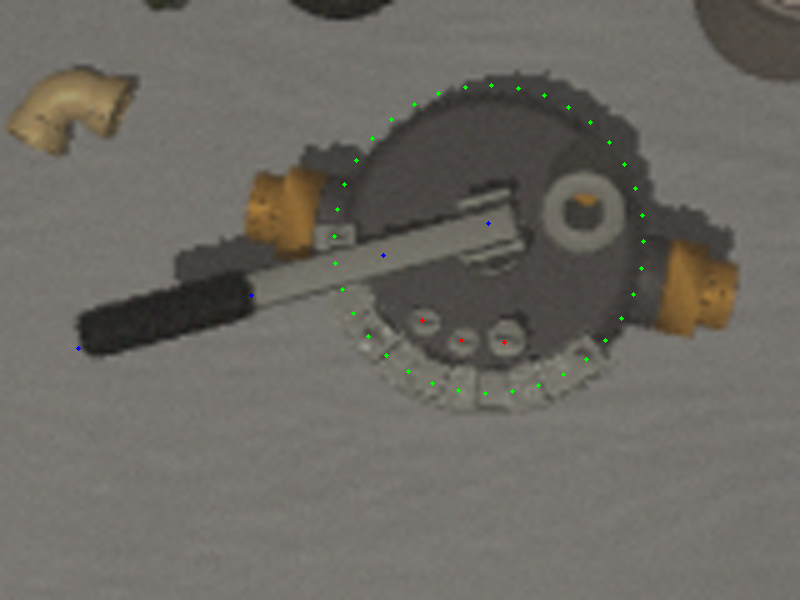

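View pics/fit1s.png

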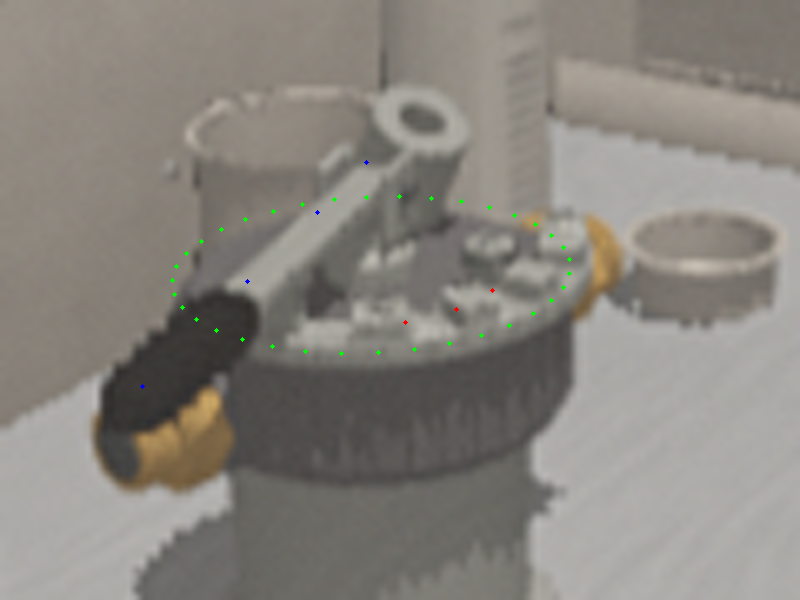

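Scene and top agree: the tall head is at top (341,198) and scene (298,241), over the −20° hole, and the other two holes hold flat plugs. The boss mouth is at top (356,172) and scene (288,222). Next I refine the fit and measure the notch angle, bore, key and grip.

```bash
cat >> h.py <<'E'
def cams():
    z=np.load("cams.npz"); return [{n:z[k+n] for n in("mtx","R","t","frame")} for k in "TS"]
def hullc(d,P):
    m=np.zeros((1920,2560),np.uint8); cv2.fillConvexPoly(m,cv2.convexHull(((proj(d,P)+.5)*4).astype(np.int32)),1)
    M=cv2.moments(m,True); return np.array([M["m10"],M["m01"]])/M["m00"]/4-.5
def cyl(p0,ax,z0,z1,r):
    a=np.arange(0,2*np.pi,.3); Q=Ro.align_vectors([ax],[[0,0,1]])[0]
    return np.array([p0+Q.apply([r*np.cos(t),r*np.sin(t),z]) for t in a for z in(z0,z1)])
def dark(d,box,th=60):
    x0,y0,x1,y1=box; m=np.zeros((480,640),np.uint8); m[y0:y1,x0:x1]=d["frame"][y0:y1,x0:x1].max(2)<th
    n,l,st,c=cv2.connectedComponentsWithStats(m); i=1+np.argmax(st[1:,4]); return c[i],st[i]
E
python3 - <<'E'
from h import *
T,S=cams()
# plugs/screw fit in top
obs=np.array([[240+426/5-.5,130+321/5-.5],[240+462/5-.5,130+341/5-.5],[240+507/5-.5,130+338/5-.5],[296.3,171.9],[378.6,187.8]])
P=[pol(42,28,126),pol(42,4,126),pol(42,-20,142)]
f=lambda q:(np.vstack([proj(T,loc(q,P)),proj(T,loc(q,[[0,q[3],95],[0,-q[3],95]]))])-obs).ravel()
r=least_squares(f,[668,-16,-.21,87]);h=r.x[:3];print("h",h[:2],np.degrees(h[2]),r.x[3],np.round(r.fun,2));np.save("h.npy",h)
# scene screw head check
print("scene screw top pred",proj(S,loc(h,pol(42,-20,142)))[0],"seen",[225+490/6.667-.5,205+240/6.667-.5])
b,res=tri((T,S),([356.1,171.9],[287.5,222.2]));print("bore",b,res,"local",Ro.from_euler('z',-h[2]).apply(b-[h[0],h[1],0]))
# key
kt,st1=dark(T,(185,248,213,268),55);ks,st2=dark(S,(235,325,265,382),60);print(kt,st1,ks,st2)
for ds in((T,),(S,),(T,S)):
    ob={id(T):kt,id(S):ks}
    r=least_squares(lambda q:np.concatenate([hullc(d,cyl(np.array([q[0],q[1],5]),[0,0,1],55,130,10.5))-ob[id(d)] for d in ds]),[482,270],diff_step=1e-3);print("key",r.x,r.fun)
# grip
gt,sg=dark(T,(250,180,292,205),55);print("grip",gt,sg)
r=least_squares(lambda q:hullc(T,loc(h,[Ro.from_euler('z',-q[0]).apply([-rr,w,z]) for rr in(95,165) for w in(-9,9) for z in(145,161)]))-gt,[1.1],diff_step=1e-3);print("ang",np.degrees(r.x),r.fun)
# polar
A=np.arange(-45,85,.5);R=np.arange(46,74,.5)
g=np.array([[proj(T,loc(h,pol(x,a,139)))[0] for a in A] for x in R]).astype(np.float32)
un=cv2.remap(T["frame"],g[...,0],g[...,1],cv2.INTER_CUBIC)[:,:,::-1]
un=cv2.resize(un,(780,224),interpolation=cv2.INTER_CUBIC);un=cv2.convertScaleAbs(un,alpha=1.6)
for a in range(-40,85,10):
    cv2.putText(un,str(a),(int((a+45)*6),10),0,.35,(0,255,255),1);cv2.line(un,(int((a+45)*6),12),(int((a+45)*6),20),(0,255,255),1)
cv2.imwrite("pics/polar.png",un)
E
```

```text
h [668.22296822 -16.15372288] -12.094754604986214 86.84101783363208 [-0.46 -0.04  0.12 -0.1  -0.12 -0.06  0.22  0.2   0.25  0.  ]
scene screw top pred [298.39529194 240.39185526] seen [297.9963251837408, 240.4982000899955]
bore [672.29556232 -51.46488658 163.50109524] [-0.26922942 -0.39434339  0.52764199  0.05214972] local [ 11.38090685 -33.67401468 163.50109524]
[198.81325301 258.26506024] [190 253  19  11 166] [242.  341.5] [242 340   1   4   4]
key [510.78526384 272.72597055] [ 0.00468592 -0.01941139]
key [539.78367682 258.43354975] [-0.0031206   0.00173611]
key [524.79495518 267.09601168] [ 2.63233205 -6.79794076  3.96119088  6.11252111]
grip [272.9504644  192.34365325] [256 184  35  17 323]
ang [63.9436304] [-0.41900312 -0.01010224]
```

View pics/polar.png

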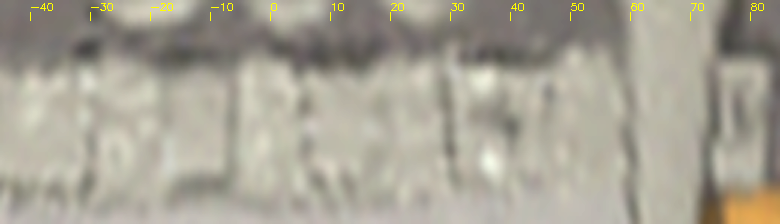

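Rim and notch edges show at about −30, −18.5, −7, 5 and 29.5°, so the plate stands about −4.4° off. The target notch is at about −24.4° and the lever is now at about 64°. Next: redo the key's scene mask and plan the lever moves.

```bash
cat >> h.py <<'E'
def tool(pos,zdir,ydir):  # rotation matrix, tool z along zdir, y close to ydir
    z=np.array(zdir,float);z/=np.linalg.norm(z);y=np.array(ydir,float);y-=z*(y@z);y/=np.linalg.norm(y)
    return np.array(pos,float),np.column_stack([np.cross(y,z),y,z])
def cur(s=None):
    s=s or robot.read_state(); return np.array(s["tcp_pos"]),Ro.from_rotvec(s["tool_rot"]).as_matrix()
def rows(a,b,n):  # n equal rows from pose a to b (straight line, slerp), normalised
    p,Rm=a; q,Q=b; out=[]
    w=Ro.from_matrix(Rm.T@Q).as_rotvec(); 
    for i in range(n):
        Ri=Rm@Ro.from_rotvec(w*i/n).as_matrix()
        out.append(np.round(np.r_[Ri.T@((q-p)/n)/100,w/n/2/np.pi],4).tolist())
    return out
def leverpose(h,ang,lift,flip=1,r=130,dz=0,rel=None):
    """TCP pose holding grip: tool z = lever down"""
    d=loc((0,0,h[2]),pol(1,ang,0))[0]; c=np.array([h[0],h[1],153.])
    rad=d*np.cos(lift)+np.array([0,0,np.sin(lift)]); dn=d*np.sin(lift)-np.array([0,0,np.cos(lift)])
    tan=np.cross(rad,dn)*flip
    return tool(c+rad*r+dn*(19-dz),dn,tan)
E
python3 - <<'E'
from h import *
T=optics.get_image("top");S=optics.get_image("scene");h=np.load("h.npy")
kt,_=dark(T,(185,248,213,268),55)
best=None
for r in optics.silhouettes("vent_key",S):
    if abs(r["pixel"][0]-250)<10: m=r["pixels"]
ys,xs=np.nonzero(m);print(xs.min(),xs.max(),ys.min(),ys.max(),len(xs))
ks=np.array([xs.mean(),ys.mean()]);print(kt,ks)
for ds in((T,),(T,S)):
    ob={id(T):kt,id(S):ks}
    r=least_squares(lambda q:np.concatenate([hullc(d,cyl(np.array([q[0],q[1],5]),[0,0,1],55,130,10.5))-ob[id(d)] for d in ds]),[482,270],diff_step=1e-2,x_scale=10);print("key",r.x,r.fun)
k=r.x
P=cyl(np.array([*k,5]),[0,0,1],55,130,10.5);print(proj(S,P).min(0),proj(S,P).max(0),proj(T,P).min(0),proj(T,P).max(0))
# block
for q in optics.silhouettes("tool_block",T)[:1]: ys,xs=np.nonzero(q["pixels"]);print("block",xs.min(),xs.max(),ys.min(),ys.max(),cv2.minAreaRect(np.column_stack([xs,ys]).astype(np.float32)))
c=cur();print(np.round(c[0],1),np.round(c[1],3).tolist())
for fl in(1,-1):
  for a in(63.9,-24.4):
    t=leverpose(h,a,0,fl);w=Ro.from_matrix(c[1].T@t[1]).as_rotvec();print(fl,a,np.round(t[0],1),"turn deg",np.round(np.degrees(w),1))
for i,d in((0,T),(1,S)): cv2.imwrite(f"pics/k{i}.png",cv2.resize(d["frame"][:,:,::-1][((200,150),(320,460))[i][0]:((200,150),(320,460))[i][0]+130,160:330],None,fx=3,fy=3))
E
```

```text
241 258 330 379 688
[198.77380952 258.22619048] [249.69476744 354.47383721]
key [510.96397685 272.79698035] [0.01595799 0.02097991]
key [510.86028163 274.91601318] [-0.97905268  0.00177305  0.32038407 -0.98846207]
[240.58511391 327.8481392 ] [259.26498062 380.05457309] [187.12403274 253.22971691] [208.87284315 263.89957321]
block 187 225 208 272 ((206.0, 240.0), (64.0, 38.0), 90.0)
[ 196.1 -645.9  226.6] [[-0.957, -0.291, -0.0], [-0.291, 0.957, 0.0], [0.0, 0.0, -1.0]]
1 63.9 [636.8 110.  134. ] turn deg [  0.   -0.  -87.1]
1 -24.4 [541.2 -43.9 134. ] turn deg [   0.     0.  -175.4]
-1 63.9 [636.8 110.  134. ] turn deg [-0.  -0.  92.9]
-1 -24.4 [541.2 -43.9 134. ] turn deg [ 0.  -0.   4.6]
```

Emit:
step_arm(series=[[-0.321, 0.298, 0.013, 0, 0, 0], [-0.321, 0.298, 0.013, 0, 0, 0], [-0.321, 0.298, 0.013, 0, 0, 0], [-0.321, 0.298, 0.013, 0, 0, 0], [-0.321, 0.298, 0.013, 0, 0, 0], [-0.321, 0.298, 0.013, 0, 0, 0], [-0.321, 0.298, 0.013, 0, 0, 0], [-0.321, 0.298, 0.013, 0, 0, 0], [-0.321, 0.298, 0.013, 0, 0, 0], [-0.321, 0.298, 0.013, 0, 0, 0]], gripper=0)

```text
time: 2.6
tcp_pos: [417.3, -266.2, 213.9]
tool_rot: [-0.461, 3.107, -0.001]
force: [0.0, -0.6, 0.6]
gripper_width: 0.501
gripper_force: 0.0
```

Emit:
step_arm(series=[[-0.321, 0.298, 0.013, 0, 0, 0], [-0.321, 0.298, 0.013, 0, 0, 0], [-0.321, 0.298, 0.013, 0, 0, 0], [-0.321, 0.298, 0.013, 0, 0, 0], [-0.321, 0.298, 0.013, 0, 0, 0], [-0.321, 0.298, 0.013, 0, 0, 0], [-0.321, 0.298, 0.013, 0, 0, 0], [-0.321, 0.298, 0.013, 0, 0, 0], [-0.321, 0.298, 0.013, 0, 0, 0], [-0.321, 0.298, 0.013, 0, 0, 0]])

```text
time: 3.85
tcp_pos: [637.9, 112.3, 200.7]
tool_rot: [-0.462, 3.107, 0.0]
force: [0.5, -0.3, 1.0]
gripper_width: 0.498
gripper_force: 0.0
```

Emit:
step_arm(series=[[0, 0, 0, 0, 0, -0.0242], [0, 0, 0, 0, 0, -0.0242], [0, 0, 0, 0, 0, -0.0242], [0, 0, 0, 0, 0, -0.0242], [0, 0, 0, 0, 0, -0.0242], [0, 0, 0, 0, 0, -0.0242], [0, 0, 0, 0, 0, -0.0242], [0, 0, 0, 0, 0, -0.0242], [0, 0, 0, 0, 0, -0.0242], [0, 0, 0, 0, 0, -0.0242]])

```text
time: 5.1
tcp_pos: [637.2, 111.0, 200.6]
tool_rot: [2.481, -1.928, 0.0]
force: [0.0, 0.1, 0.4]
gripper_width: 0.504
gripper_force: 0.0
```

Run:
```python
from h import *
h=np.load("h.npy");s=robot.read_state();c=cur(s);print(s["time"],np.round(c[0],1),np.round(s["joint_positions"],2),s["force"])
for dz in(60,0):
    t=leverpose(h,63.9,0,1,dz=dz);print(np.round(t[0],1));print(rows(c,t,1))
```

```text
5.1 [637.2 111.  200.6] [ 0.47  0.33 -0.09  0.   -1.15 -0.22] [0.01613029 0.11036    0.40896242]
[636.8 110.  194. ]
[[0.0083, 0.0068, 0.0658, 0.0, -0.0, 0.0008]]
[636.8 110.  134. ]
[[0.0083, 0.0068, 0.6658, 0.0, -0.0, 0.0008]]
```

Emit:
step_arm(series=[[0.008, 0.007, 0.2, 0, 0, 0.0008], [0, 0, 0.2, 0, 0, 0], [0, 0, 0.15, 0, 0, 0], [0, 0, 0.1, 0, 0, 0], [0, 0, 0, 0, 0, 0]])

```text
time: 5.72
tcp_pos: [636.5, 109.9, 134.9]
tool_rot: [2.47, -1.939, -0.001]
force: [-0.7, -0.3, 0.2]
gripper_width: 0.496
gripper_force: 0.0
```

Emit:
step_arm(series=[[0, 0, 0, 0, 0, 0], [0, 0, 0, 0, 0, 0], [0, 0, 0, 0, 0, 0], [0, 0, 0, 0, 0, 0], [0, 0, 0, 0, 0, 0], [0, 0, 0, 0, 0, 0]], gripper=-1, newtons=20)

```text
time: 6.48
tcp_pos: [637.1, 110.2, 135.9]
tool_rot: [-2.471, 1.939, -0.001]
force: [0.5, 0.9, 0.9]
gripper_width: 0.206
gripper_force: 20.0
```

Run:
```python
from h import *
h=np.load("h.npy");c=cur()
d=c[0]-[h[0],h[1],0];a=np.degrees(np.pi-(np.arctan2(d[1],d[0])-h[2]));r=np.hypot(d[0],d[1]);print(a,r,c[0])
# arc: lift 0->0.2 in 4 rows
for l in(.05,.1,.15,.2):
    p=leverpose(h,63.9,l-.05);q=leverpose(h,63.9,l);print(rows(p,q,1))
n=16;
p=leverpose(h,63.9,.2);q=leverpose(h,63.9-5.5,.2);print("swing 5.5deg",rows(p,q,1),88.3/5.5)
```

```text
64.06586078283595 130.1524415479522 [637.09038052 110.22040432 135.87256401]
[[-0.0079, -0.0, -0.0652, -0.0, -0.008, 0.0]]
[[-0.0079, 0.0, -0.0652, -0.0, -0.008, -0.0]]
[[-0.0079, 0.0, -0.0652, 0.0, -0.008, -0.0]]
[[-0.0079, -0.0, -0.0652, -0.0, -0.008, 0.0]]
swing 5.5deg [[0.0059, 0.1257, -0.0012, -0.003, -0.0, -0.015]] 16.054545454545455
```

Emit:
step_arm(series=[[-0.008, 0, -0.065, 0, -0.008, 0], [-0.008, 0, -0.065, 0, -0.008, 0], [-0.008, 0, -0.065, 0, -0.008, 0], [-0.008, 0, -0.065, 0, -0.008, 0], [0, 0, 0, 0, 0, 0]])

```text
time: 7.1
tcp_pos: [636.7, 110.9, 161.4]
tool_rot: [-2.364, 1.859, 0.239]
force: [1.9, 3.3, -3.3]
gripper_width: 0.206
gripper_force: 20.0
```

Emit:
step_arm(series=[[0.0059, 0.1257, -0.0012, -0.003, 0, -0.015], [0.0059, 0.1257, -0.0012, -0.003, 0, -0.015], [0.0059, 0.1257, -0.0012, -0.003, 0, -0.015], [0.0059, 0.1257, -0.0012, -0.003, 0, -0.015]])

```text
time: 7.6
tcp_pos: [591.2, 89.6, 161.0]
tool_rot: [-2.707, 1.381, 0.269]
force: [4.2, -3.0, -5.8]
gripper_width: 0.207
gripper_force: 20.0
```

```bash
cat >> h.py <<'E'
def where(h):
    s=robot.read_state();c=cur(s);g=c[0]-19*c[1][:,2]-[h[0],h[1],153];a=np.degrees(np.pi-(np.arctan2(g[1],g[0])-h[2]))
    print("t",round(s["time"],2),"ang",(a+180)%360-180,"r",np.linalg.norm(g),"lift",np.arcsin(g[2]/np.linalg.norm(g)),"F",np.round(s["force"],1),"w",s["gripper_width"]);return c
E
python3 - <<'E'
from h import *
h=np.load("h.npy");c=where(h);print(rows(c,leverpose(h,63.9-22,.2),1))
E
```

```text
t 7.6 ang 41.81260076902285 r 129.8437130165636 lift 0.20655619705545267 F [ 4.2 -3.  -5.8] w 0.20654027104705486
[[-0.002, -0.0018, 0.0085, -0.0001, -0.0003, -0.0002]]
```

Emit:
step_arm(series=[[0.0059, 0.1257, -0.0012, -0.003, 0, -0.015], [0.0059, 0.1257, -0.0012, -0.003, 0, -0.015], [0.0059, 0.1257, -0.0012, -0.003, 0, -0.015], [0.0059, 0.1257, -0.0012, -0.003, 0, -0.015], [0.0059, 0.1257, -0.0012, -0.003, 0, -0.015], [0.0059, 0.1257, -0.0012, -0.003, 0, -0.015], [0.0059, 0.1257, -0.0012, -0.003, 0, -0.015], [0.0059, 0.1257, -0.0012, -0.003, 0, -0.015], [0.0059, 0.1257, -0.0012, -0.003, 0, -0.015], [0.0059, 0.1257, -0.0012, -0.003, 0, -0.015]])

```text
time: 8.85
tcp_pos: [537.7, -18.2, 160.9]
tool_rot: [-3.126, -0.027, 0.307]
force: [5.2, -1.3, -4.3]
gripper_width: 0.207
gripper_force: 20.0
```

Emit:
step_arm(series=[[0.0059, 0.1257, -0.0012, -0.003, 0, -0.015], [0.0059, 0.1257, -0.0012, -0.003, 0, -0.015], [0, 0, 0, 0, 0, 0]])

```text
time: 9.22
tcp_pos: [540.4, -43.2, 160.8]
tool_rot: [3.091, 0.322, -0.304]
force: [4.5, -0.9, -4.9]
gripper_width: 0.203
gripper_force: 20.0
```

Run:
```python
from h import *
h=np.load("h.npy");c=where(h);print(rows(c,leverpose(h,-24.4,.2),1))
T=optics.get_image("top");S=optics.get_image("scene")
a=crop(T,(280,150,400,240),"x.png",(),400,300);b=crop(S,(225,205,345,295),"x.png",(),400,300);cv2.imwrite("pics/l1.png",np.hstack([a,b]))
for l in(.15,.1,.05,0):
    p=leverpose(h,-24.4,l+.05);q=leverpose(h,-24.4,l);print(rows(p,q,1))
```

```text
t 9.22 ang -24.066960577068357 r 129.6439643097625 lift 0.2052424287035694 F [ 4.5 -0.9 -4.9] w 0.20313288619069841
[[-0.0044, 0.008, 0.0068, -0.0005, -0.0007, -0.0011]]
[[0.0111, 0.0, 0.0647, -0.0, 0.008, 0.0]]
[[0.0111, -0.0, 0.0647, 0.0, 0.008, -0.0]]
[[0.0111, 0.0, 0.0647, -0.0, 0.008, 0.0]]
[[0.0111, -0.0, 0.0647, 0.0, 0.008, 0.0]]
```

View pics/l1.png

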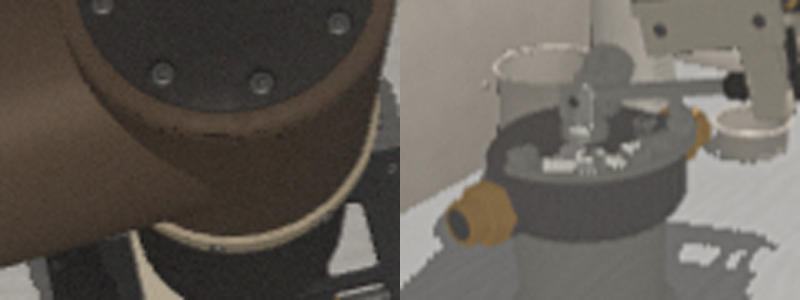

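The lever is lifted and at about −24°, and the arm hides the top view. Lowering it now.

Emit:
step_arm(series=[[0.011, 0.004, 0.065, 0, 0.008, -0.001], [0.011, 0, 0.065, 0, 0.008, 0], [0.011, 0, 0.065, 0, 0.008, 0], [0, 0, 0, 0, 0, 0]])

```text
time: 9.82
tcp_pos: [540.7, -42.9, 141.6]
tool_rot: [3.122, 0.334, -0.068]
force: [5.6, -0.2, -3.9]
gripper_width: 0.207
gripper_force: 20.0
```

Run:
```python
from h import *
h=np.load("h.npy");c=where(h)
```

```text
t 9.82 ang -23.97143939213629 r 129.67165862966522 lift 0.05858012635880243 F [ 5.6 -0.2 -3.9] w 0.2066315486823649
```

Emit:
step_arm(series=[[0.011, 0, 0.05, 0, 0.007, 0], [0, 0, 0.02, 0, 0.002, 0], [0, 0, 0, 0, 0, 0]])

```text
time: 10.2
tcp_pos: [541.3, -42.8, 135.2]
tool_rot: [-3.119, -0.334, -0.017]
force: [4.7, -1.6, 1.7]
gripper_width: 0.207
gripper_force: 20.0
```

Emit:
step_arm(series=[[0, 0, 0, 0, 0, 0], [0, 0, 0, 0, 0, 0], [0, 0, 0, 0, 0, 0]], gripper=-0.3)

```text
time: 10.58
tcp_pos: [540.1, -42.9, 134.0]
tool_rot: [-3.118, -0.333, -0.012]
force: [0.8, 0.0, -0.3]
gripper_width: 0.348
gripper_force: 0.0
```

Run:
```python
from h import *
h=np.load("h.npy");c=where(h);print(np.round(c[1],3).tolist(), robot.read_state()["joint_positions"].round(2))
```

```text
t 10.57 ang -23.945441226783032 r 131.07157196451928 lift 0.00033114964764938934 F [ 0.8  0.  -0.3] w 0.3481258660938044
[[0.977, 0.211, 0.007], [0.211, -0.977, 0.007], [0.008, -0.005, -1.0]] [ 0.28  0.22 -0.41 -0.01 -0.93  1.51]
```

Emit:
step_arm(series=[[0, 0, -0.2, 0, 0, 0], [0, 0, -0.35, 0, 0, 0], [0, 0, -0.35, 0, 0, 0], [0, 0, 0, 0, 0, 0.017], [0, 0, 0, 0, 0, 0.017]], gripper=0.2)

```text
time: 11.2
tcp_pos: [539.7, -43.4, 224.8]
tool_rot: [-3.134, 0.007, -0.014]
force: [0.4, 0.1, -1.4]
gripper_width: 0.597
gripper_force: 0.0
```

Run:
```python
from h import *
c=cur();print(np.round(c[0],1));t=tool([511,274,200],[0,0,-1],[0,-1,0]);print(rows(c,t,8)[0],rows(c,t,8)[-1])
```

```text
[539.7 -43.4 224.8]
[-0.0379, -0.3964, 0.0335, -0.0001, -0.0002, -0.0001] [-0.0361, -0.3968, 0.0313, -0.0001, -0.0002, -0.0001]
```

Emit:
step_arm(series=[[-0.037, -0.397, 0.03, -0.0004, -0.0008, 0], [-0.037, -0.397, 0.03, -0.0004, -0.0008, 0], [-0.037, -0.397, 0.03, 0, 0, 0], [-0.037, -0.397, 0.03, 0, 0, 0], [-0.037, -0.397, 0.03, 0, 0, 0], [-0.037, -0.397, 0.03, 0, 0, 0], [-0.037, -0.397, 0.03, 0, 0, 0], [-0.037, -0.397, 0.03, 0, 0, 0], [0, 0, 0, 0, 0, 0]])

```text
time: 12.32
tcp_pos: [509.9, 276.2, 200.4]
tool_rot: [-3.141, -0.002, 0.004]
force: [-0.2, 0.1, 0.1]
gripper_width: 0.595
gripper_force: 0.0
```

Run:
```python
from h import *
c=cur();print(np.round(c[0],1));t=tool([511,274,86],[0,0,-1],[0,-1,0]);print(rows(c,t,1))
# lever now, seen from cleared view; bore again
T=optics.get_image("top");S=optics.get_image("scene")
np.savez("cams2.npz",**{k+n:v[n] for k,v in(("T",T),("S",S)) for n in("mtx","R","t","frame")})
a=crop(T,(280,150,400,240),"x.png",(),400,300);b=crop(S,(225,205,345,295),"x.png",(),400,300)
e=crop(T,(150,200,270,290),"x.png",(),400,300);f=crop(S,(190,290,310,380),"x.png",(),400,300)
cv2.imwrite("pics/l2.png",np.vstack([np.hstack([a,b]),np.hstack([e,f])]))
```

```text
[509.9 276.2 200.4]
[[0.0139, 0.0233, 1.1439, -0.0001, 0.0004, 0.0003]]
```

View pics/l2.png

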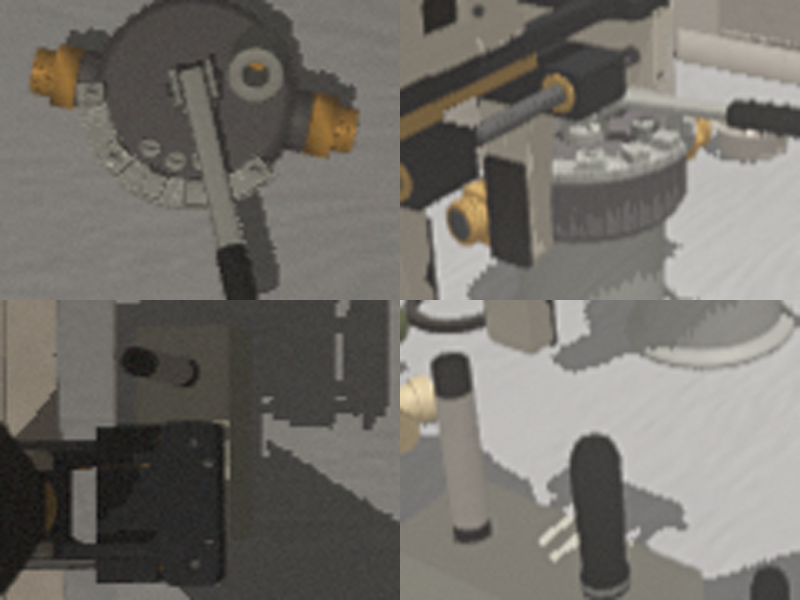

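The lever lies level in the notch over the tall screw: both plugs still show at the left and the screw is hidden under the bar. Key and gripper are in line, so I descend and grip.

Emit:
step_arm(series=[[0.014, 0.023, 0.25, 0, 0.0004, 0], [0, 0, 0.3, 0, 0, 0], [0, 0, 0.3, 0, 0, 0], [0, 0, 0.2, 0, 0, 0], [0, 0, 0.09, 0, 0, 0], [0, 0, 0, 0, 0, 0]])

```text
time: 13.18
tcp_pos: [512.0, 271.4, 87.2]
tool_rot: [-3.141, 0.003, -0.001]
force: [-0.0, -0.5, 0.2]
gripper_width: 0.597
gripper_force: 0.0
```

Emit:
step_arm(series=[[0, 0, 0, 0, 0, 0], [0, 0, 0, 0, 0, 0], [0, 0, 0, 0, 0, 0], [0, 0, 0, 0, 0, 0], [0, 0, 0, 0, 0, 0], [0, 0, 0, 0, 0, 0]], gripper=-1, newtons=30)

```text
time: 13.92
tcp_pos: [512.2, 272.3, 87.7]
tool_rot: [-3.14, 0.001, -0.003]
force: [-0.4, 0.4, 5.1]
gripper_width: 0.242
gripper_force: 30.0
```

Emit:
step_arm(series=[[0, 0, -0.1, 0, 0, 0], [0, 0, -0.2, 0, 0, 0], [0, 0, -0.3, 0, 0, 0], [0, 0, -0.3, 0, 0, 0], [0, 0, -0.3, 0, 0, 0], [0, 0, -0.3, 0, 0, 0], [0, 0, 0, 0, 0, 0]])

```text
time: 14.8
tcp_pos: [512.6, 272.4, 240.1]
tool_rot: [-3.137, 0.001, -0.007]
force: [-0.7, 0.9, -1.6]
gripper_width: 0.242
gripper_force: 30.0
```

Run:
```python
from h import *
h=np.load("h.npy");s=robot.read_state();c=cur(s);print(s["time"],np.round(c[0],1),s["force"],s["gripper_width"],s["joint_positions"].round(2))
b=np.array([672.3,-51.5,163.5]);fr=loc((0,0,h[2]),[-1,0,0])[0]
ax=fr*np.sin(np.radians(27))+np.array([0,0,np.cos(np.radians(27))]);print("axis",ax)
y=loc((0,0,h[2]),[0,-1,0])[0]
for out in(80,30):   # tip distance out of mouth ; TCP 82 above tip
    t=tool(b+ax*(out+82),-ax,y);print(out,np.round(t[0],1),rows(c,t,12)[0],rows(c,t,12)[-1])
S=optics.get_image("scene");T=optics.get_image("top")
P=c[0]+c[1][:,2]*82;print("tip px pred",proj(S,P),proj(T,P))
q=optics.silhouettes("vent_key",S)
print([(round(r["p"],2),r["pixel"]) for r in q])
```

```text
14.8 [512.6 272.4 240.1] [-0.72342001  0.93563224 -1.61039241] 0.24167361575207238 [ 0.83  0.19 -0.19  0.   -1.19  0.74]
axis [-0.44391301  0.0951242   0.89100652]
80 [600.4 -36.1 307.8] [0.0736, 0.2567, -0.0573, -0.0007, 0.0062, 0.0027] [0.1334, 0.2383, 0.0003, -0.0007, 0.0062, 0.0027]
30 [622.6 -40.8 263.3] [0.0919, 0.2609, -0.0201, -0.0007, 0.0062, 0.0027] [0.135, 0.2386, 0.042, -0.0007, 0.0062, 0.0027]
tip px pred [[246.78424531 316.75262321]] [[189.42360304 257.73478254]]
[(0.87, [242.7, 275.9]), (0.68, [302.7, 395.2]), (0.61, [283.1, 264.3])]
```

Emit:
step_arm(series=[[0.088, 0.308, -0.068, 0, 0, 0], [0.088, 0.308, -0.068, 0, 0, 0], [0.088, 0.308, -0.068, 0, 0, 0], [0.088, 0.308, -0.068, 0, 0, 0], [0.088, 0.308, -0.068, 0, 0, 0], [0.088, 0.308, -0.068, 0, 0, 0], [0.088, 0.308, -0.068, 0, 0, 0], [0.088, 0.308, -0.068, 0, 0, 0], [0.088, 0.308, -0.068, 0, 0, 0], [0.088, 0.308, -0.068, 0, 0, 0]])

```text
time: 16.2
tcp_pos: [599.0, -37.4, 303.5]
tool_rot: [-3.14, 0.002, 0.003]
force: [1.1, 0.1, -0.4]
gripper_width: 0.241
gripper_force: 30.0
```

Emit:
step_arm(series=[[0, 0, 0, -0.0021, 0.0186, 0.0081], [0, 0, 0, -0.0021, 0.0186, 0.0081], [0, 0, 0, -0.0021, 0.0186, 0.0081], [0, 0, 0, -0.0021, 0.0186, 0.0081], [0, 0, 0, 0, 0, 0], [0, 0, 0, 0, 0, 0]])

```text
time: 16.95
tcp_pos: [599.6, -36.2, 304.9]
tool_rot: [2.991, -0.312, 0.715]
force: [0.6, 0.3, -1.4]
gripper_width: 0.243
gripper_force: 30.0
```

```bash
cat >> h.py <<'E'
def ventframe(h):
    fr=loc((0,0,h[2]),[-1,0,0])[0]; ax=fr*np.sin(np.radians(27))+np.array([0,0,np.cos(np.radians(27))])
    return ax,loc((0,0,h[2]),[0,-1,0])[0]
E
python3 - <<'E'
from h import *
h=np.load("h.npy");s=robot.read_state();c=cur(s);print(s["time"],np.round(c[0],1),s["force"])
b=np.array([672.3,-51.5,163.5]);ax,y=ventframe(h)
print("tool z vs -ax",c[1][:,2],-ax, rows(c,tool(b+ax*112,-ax,y),1))
S=optics.get_image("scene");T=optics.get_image("top")
P=[c[0]+c[1][:,2]*k for k in(82,27,0)];mS=proj(S,P);mT=proj(T,P);bs=proj(S,b)[0];bt=proj(T,b)[0];print(mS,mT,bs,bt)
a=crop(S,(240,160,320,220),"x.png",(),400,300);
a=crop(S,(230,150,350,240),"x.png",[(p,(0,0,255)) for p in mS]+[(bs,(0,255,0))]);e=crop(T,(310,120,390,180),"x.png",[(p,(0,0,255)) for p in mT]+[(bt,(0,255,0))])
cv2.imwrite("pics/v1.png",np.vstack([cv2.resize(a,(400,300)),cv2.resize(e,(400,300))]));cv2.imwrite("pics/v1.png",a)
print((e.mean()))
E
```

```text
16.95 [599.6 -36.2 304.9] [ 0.57119532  0.27506742 -1.41127802]
tool z vs -ax [ 0.44220395 -0.09576647 -0.89178722] [ 0.44391301 -0.0951242  -0.89100652] [[0.0212, -0.0034, 0.4768, 0.0002, 0.0003, 0.0006]]
[[299.46320418 194.59976666]
 [307.71143966 172.565796  ]
 [312.01677721 161.0647081 ]] [[353.47197836 185.12844991]
 [351.49906099 195.3998815 ]
 [350.42676112 200.98250498]] [288.03551675 222.24730322] [355.84909373 171.50304291]
104.05815972222223
```

View pics/v1.png

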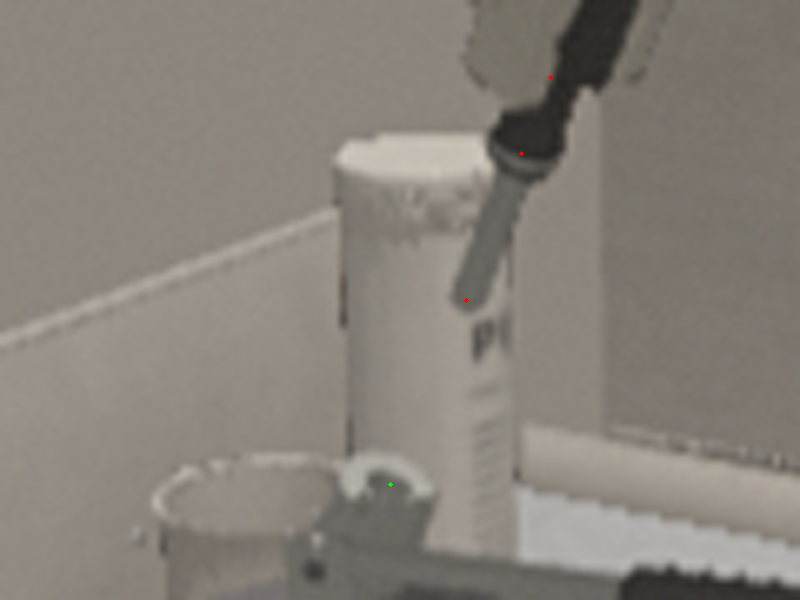

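The red marks from kinematics lie on the pin's tip and shoulder (tip at about (467,302) in the crop), and the green mark lies on the bore mouth (390,485). Key and bore agree, so I approach along the axis.

Emit:
step_arm(series=[[0.011, -0.002, 0.16, 0, 0, 0], [0.01, -0.001, 0.16, 0, 0.0003, 0.0006], [0, 0, 0.16, 0, 0, 0], [0, 0, 0.1, 0, 0, 0], [0, 0, 0.06, 0, 0, 0], [0, 0, 0, 0, 0, 0], [0, 0, 0, 0, 0, 0]])

```text
time: 17.92
tcp_pos: [629.9, -42.5, 249.4]
tool_rot: [2.99, -0.319, 0.72]
force: [-0.4, 0.5, -1.3]
gripper_width: 0.242
gripper_force: 30.0
```

Run:
```python
from h import *
h=np.load("h.npy");s=robot.read_state();c=cur(s);print(s["time"],np.round(c[0],1),s["force"])
b=np.array([672.3,-51.5,163.5]);ax,y=ventframe(h)
print(rows(c,tool(b+ax*(82+5),-ax,y),1))
S=optics.get_image("scene");P=[c[0]+c[1][:,2]*k for k in(82,27)];print(proj(S,P).round(1))
# pin mask: pixels between tip and shoulder; print grey profile across at tip+10mm, +30mm
u=proj(S,P);d=(u[1]-u[0])/np.linalg.norm(u[1]-u[0]);n=np.array([-d[1],d[0]])
g=cv2.cvtColor(S["frame"],cv2.COLOR_RGB2GRAY)
for k in(70,50,35):
    p=proj(S,c[0]+c[1][:,2]*k)[0]; q=np.array([p+n*t for t in np.arange(-6,6.1,.5)],np.float32)
    print(k,cv2.remap(g,q[:,:1],q[:,1:],cv2.INTER_LINEAR).ravel())
q=np.array([u[0]+d*t for t in np.arange(-8,8.1,.5)],np.float32);print("along",cv2.remap(g,q[:,:1],q[:,1:],cv2.INTER_LINEAR).ravel(),n,d)
```

```text
17.925 [629.9 -42.5 249.4] [-0.4394107   0.46682446 -1.31247078]
[[-0.0042, -0.0012, 0.0917, 0.0001, -0.0003, -0.0002]]
[[289.8 217.1]
 [297.3 197.1]]
70 [135 136 138 139 140 138 129 119 110 103 103 105 105 104 103 102 108 120
 134 146 153 153 154 155 157]
50 [142 143 144 146 146 146 136 119 106 102 101 102 103 103 102 103 105 123
 145 154 158 159 158 156 152]
35 [149 150 150 150 136 128 110  88  79  74  69  62  62  71  76  77  78  90
 109 122 132 116  95  98 113]
along [105 104 104 104 104 104 106 111 117 132 146 152 157 135 114 107 103 104
 106 105 105 104 104 104 105 105 104 104 104 104 104 104 103] [0.93600477 0.35198732] [ 0.35198732 -0.93600477]
```

Emit:
step_arm(series=[[-0.004, -0.001, 0.09, 0, 0, 0], [0, 0, 0.05, 0, 0, 0], [0, 0, 0.05, 0, 0, 0], [0, 0, 0, 0, 0, 0]])

```text
time: 18.48
tcp_pos: [637.7, -44.5, 230.9]
tool_rot: [2.99, -0.319, 0.718]
force: [0.9, 0.2, -1.4]
gripper_width: 0.246
gripper_force: 30.0
```

```bash
cat >> h.py <<'E'
def vent(h):
    s=robot.read_state();c=cur(s);ax,y=ventframe(h);b=np.array([672.3,-51.5,163.5]);v=c[1].T@(c[0]-b)
    print("t",round(s["time"],2),"tip out",-82-v[2],"lateral x,y",v[:2].round(2),"F tool",(c[1].T@s["force"]).round(2),"torq",(c[1].T@s["torque"]).round(2),"w",s["gripper_width"])
    return c
E
python3 - <<'E'
from h import *
vent(np.load("h.npy"))
E
```

```text
t 18.48 tip out -5.89767611561723 lateral x,y [-0.81  0.51] F tool [ 0.07 -0.39  1.62] torq [-0.07 -1.89 -0.1 ] w 0.2461003531675568
```

Emit:
step_arm(series=[[0.005, -0.003, 0.05, 0, 0, 0], [0, 0, 0.05, 0, 0, 0], [0, 0, 0.05, 0, 0, 0], [0, 0, 0.05, 0, 0, 0], [0, 0, 0, 0, 0, 0]])

```text
time: 19.1
tcp_pos: [647.1, -46.2, 213.4]
tool_rot: [2.99, -0.319, 0.718]
force: [-0.6, -0.5, -1.2]
gripper_width: 0.241
gripper_force: 30.0
```

Run:
```python
from h import *
vent(np.load("h.npy"))
```

```text
t 19.1 tip out -25.848976170109722 lateral x,y [-0.27  0.18] F tool [-1.03  0.58  0.87] torq [-0.14 -1.87 -0.06] w 0.24071359330594497
```

Emit:
step_arm(series=[[0, 0, 0.04, 0, 0, 0], [0, 0, 0.04, 0, 0, 0], [0, 0, 0.02, 0, 0, 0], [0, 0, 0, 0, 0, 0]])

```text
time: 19.6
tcp_pos: [651.9, -46.9, 205.4]
tool_rot: [2.99, -0.319, 0.72]
force: [-1.5, 0.8, 1.8]
gripper_width: 0.243
gripper_force: 30.0
```

Run:
```python
from h import *
vent(np.load("h.npy"))
```

```text
t 19.6 tip out -35.15787597971635 lateral x,y [ 0.5 -0.2] F tool [-0.65 -0.5  -2.39] torq [ 0.09 -1.95 -0.02] w 0.24334801534172928
```

Contact with the plunger (force about −3.5 N against the earlier offset). I push on until it bottoms.

Emit:
step_arm(series=[[0, 0, 0.02, 0, 0, 0], [0, 0, 0.02, 0, 0, 0], [0, 0, 0.01, 0, 0, 0], [0, 0, 0, 0, 0, 0]])

```text
time: 20.1
tcp_pos: [655.0, -47.4, 204.3]
tool_rot: [2.989, -0.319, 0.727]
force: [-14.5, 2.8, 21.8]
gripper_width: 0.243
gripper_force: 30.0
```

Run:
```python
from h import *
vent(np.load("h.npy"))
```

```text
t 20.1 tip out -37.58586093416786 lateral x,y [ 2.94 -0.44] F tool [ -3.12   0.29 -26.12] torq [-0.59 -3.31 -0.11] w 0.2433170316303824
```

Emit:
step_arm(series=[[0, 0, -0.02, 0, 0, 0], [0, 0, -0.03, 0, 0, 0], [0, 0, -0.05, 0, 0, 0], [0, 0, -0.05, 0, 0, 0], [0, 0, -0.05, 0, 0, 0], [0, 0, 0, 0, 0, 0]])

```text
time: 20.85
tcp_pos: [644.9, -45.4, 218.8]
tool_rot: [2.99, -0.319, 0.72]
force: [1.3, 0.0, -0.6]
gripper_width: 0.243
gripper_force: 30.0
```

Run:
```python
from h import *
vent(np.load("h.npy"))
```

```text
t 20.85 tip out -19.983752136274518 lateral x,y [ 0.19 -0.19] F tool [ 0.85 -0.28  1.16] torq [-0.09 -1.2  -0.06] w 0.24287530566802018
```

Emit:
step_arm(series=[[0, 0, -0.1, 0, 0, 0], [0, 0, -0.1, 0, 0, 0], [0, 0, -0.2, 0, 0, 0], [0, 0, -0.3, 0, 0, 0], [0, 0, -0.3, 0, 0, 0], [0, 0, 0, 0.0021, -0.0186, -0.0081], [0, 0, 0, 0.0021, -0.0186, -0.0081], [0, 0, 0, 0.0021, -0.0186, -0.0081], [0, 0, 0, 0.0021, -0.0186, -0.0081], [0, 0, 0, 0, 0, 0]])

```text
time: 22.1
tcp_pos: [601.1, -35.5, 306.1]
tool_rot: [-3.138, 0.007, 0.002]
force: [0.2, 0.8, -2.8]
gripper_width: 0.241
gripper_force: 30.0
```

Run:
```python
from h import *
s=robot.read_state();c=cur(s);print(s["time"],c[0].round(1),c[1].round(3).tolist());t=tool([512.3,272.3,180],[0,0,-1],[0,-1,0]);w=Ro.from_matrix(c[1].T@t[1]).as_rotvec()/2/np.pi
print(c[1].T@(t[0]-c[0])/100,w.round(4))
```

```text
22.1 [601.1 -35.5 306.1] [[1.0, -0.005, -0.001], [-0.005, -1.0, 0.004], [-0.001, -0.004, -1.0]]
[-0.90078667 -3.06976747  1.27284132] [-0.0006  0.0002 -0.0007]
```

Emit:
step_arm(series=[[-0.09, -0.307, 0.06, -0.0006, 0.0002, -0.0007], [-0.09, -0.307, 0.06, 0, 0, 0], [-0.09, -0.307, 0.06, 0, 0, 0], [-0.09, -0.307, 0.06, 0, 0, 0], [-0.09, -0.307, 0.06, 0, 0, 0], [-0.09, -0.307, 0.06, 0, 0, 0], [-0.09, -0.307, 0.06, 0, 0, 0], [-0.09, -0.307, 0.06, 0, 0, 0], [-0.09, -0.307, 0.06, 0, 0, 0], [-0.09, -0.307, 0.06, 0, 0, 0]])

```text
time: 23.35
tcp_pos: [509.4, 271.8, 247.4]
tool_rot: [-3.141, -0.0, -0.008]
force: [1.1, -0.6, -1.2]
gripper_width: 0.241
gripper_force: 30.0
```

Emit:
step_arm(series=[[0, 0, 0.2, 0, 0, 0], [0, 0, 0.2, 0, 0, 0], [0, 0, 0.2, 0, 0, 0], [0, 0, 0, 0, 0, 0], [0, 0, 0, 0, 0, 0]])

```text
time: 23.98
tcp_pos: [511.2, 271.2, 188.3]
tool_rot: [-3.141, -0.001, -0.009]
force: [0.8, 0.2, -1.6]
gripper_width: 0.24
gripper_force: 30.0
```

Run:
```python
from h import *
s=robot.read_state();c=cur(s);t=tool([512.3,272.3,155],[0,0,-1],[0,-1,0]);print(s["time"],c[0].round(1),rows(c,t,1))
S=optics.get_image("scene")
P=lambda k:c[0]+c[1][:,2]*k
u=proj(S,[P(82),P(27)]);d=(u[1]-u[0])/np.linalg.norm(u[1]-u[0]);n=np.array([-d[1],d[0]]);g=cv2.cvtColor(S["frame"],cv2.COLOR_RGB2GRAY)
for k in(75,60,45,35,20):
    p=proj(S,P(k))[0]; q=np.array([p+n*t for t in np.arange(-8,8.1,.5)],np.float32);print(k,cv2.remap(g,q[:,:1],q[:,1:],cv2.INTER_LINEAR).ravel())
q=np.array([u[0]+d*t for t in np.arange(-8,8.1,.5)],np.float32);print("along",cv2.remap(g,q[:,:1],q[:,1:],cv2.INTER_LINEAR).ravel(),u.round(1).tolist())
q=np.array([u[1]+d*t for t in np.arange(-8,8.1,.5)],np.float32);print("along sh",cv2.remap(g,q[:,:1],q[:,1:],cv2.INTER_LINEAR).ravel(),n)
crop(S,(190,270,310,360),"ret.png",[(x,(0,0,255)) for x in u]+[(proj(S,[512.3,272.3,60])[0],(0,255,0))])
```

```text
23.975 [511.2 271.2 188.3] [[0.0095, -0.0107, 0.3326, -0.0, -0.0009, 0.0001]]
75 [118 118 119 120 120 120 120 120 120 120 118 116 117 118 119 119 119 118
 118 118 117 116 114 113 115 122 143 161 167 172 185 194 193]
60 [192 192 192 192 191 191 192 191 190 165 134 122 115 115 117 117 117 117
 117 116 116 114 112 117 126 152 183 192 192 192 191 191 191]
45 [191 191 191 190 190 191 192 191 181 149 125 116 111 114 115 115 115 116
 118 118 121 129 132 127 131 157 178 187 195 194 192 191 190]
35 [191 192 193 194 195 192 184 171 146 121 103  90  89  89  88  87  88  88
  87  87  87  90  96 106 122 140 166 188 192 196 195 195 193]
20 [153 117  76  63  56  57  59  59  60  60  60  61  61  62  61  61  61  61
  61  62  64  63  62  61  61  61  61  59  55  63  74 103 140]
along [185 181 164 148 135 120 119 118 117 116 116 117 118 120 120 119 119 119
 119 119 120 120 119 118 118 119 120 120 120 120 119 119 119] [[251.0, 347.6], [248.3, 314.6]]
along sh [118 118 119 120 113 105  89  72  77  88 103 119 116 108  89  68  61  59
  60  62  62  63  62  60  60  61  60  59  60  63  63  61  60] [ 0.99664411 -0.08185674]
```

View pics/ret.png

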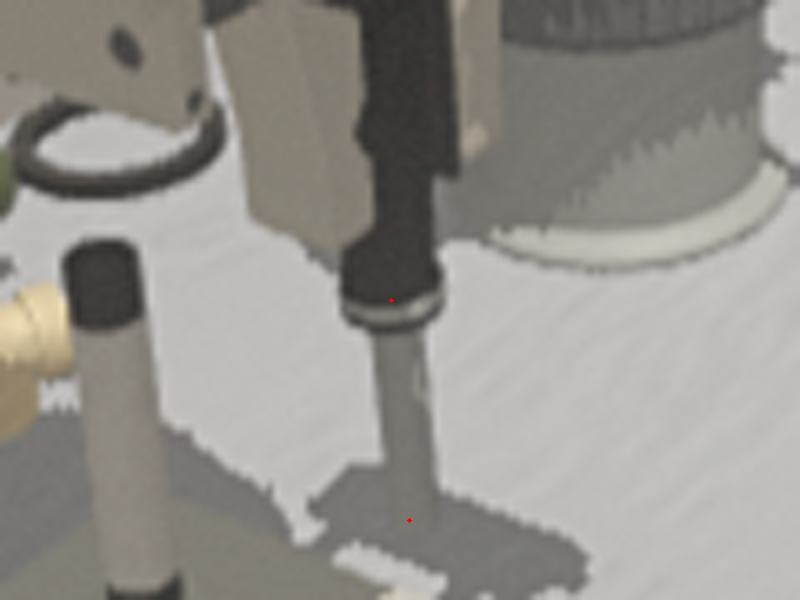

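The key hangs straight in the hand (tip at about (410,525), under the shoulder at (392,300)), above the hole. I lower it.

Emit:
step_arm(series=[[0.012, -0.011, 0.15, 0, -0.0009, 0], [0, 0, 0.15, 0, 0, 0], [0, 0, 0.11, 0, 0, 0], [0, 0, 0.05, 0, 0, 0], [0, 0, 0.05, 0, 0, 0], [0, 0, 0, 0, 0, 0]])

```text
time: 24.78
tcp_pos: [513.4, 272.8, 136.3]
tool_rot: [-3.141, -0.001, -0.001]
force: [2.6, 1.9, -1.2]
gripper_width: 0.238
gripper_force: 30.0
```

Run:
```python
from h import *
s=robot.read_state();c=cur(s);print(s["time"],c[0].round(1),s["force"].round(1),s["torque"].round(2),rows(c,tool([512.5,272.3,88],[0,0,-1],[0,-1,0]),1))
```

```text
24.775 [513.4 272.8 136.3] [ 2.6  1.9 -1.2] [ 0.59 -1.34 -0.03] [[-0.0092, 0.0056, 0.4829, -0.0001, -0.0001, 0.0001]]
```

Emit:
step_arm(series=[[-0.005, 0.003, 0.08, 0, 0, 0], [0, 0, 0.1, 0, 0, 0], [0, 0, 0.1, 0, 0, 0], [0, 0, 0.1, 0, 0, 0], [0, 0, 0.04, 0, 0, 0], [0, 0, 0.02, 0, 0, 0], [0, 0, 0, 0, 0, 0]])

```text
time: 25.65
tcp_pos: [512.8, 272.7, 91.6]
tool_rot: [-3.141, -0.001, -0.001]
force: [4.3, 2.4, -1.8]
gripper_width: 0.242
gripper_force: 30.0
```

Emit:
step_arm(series=[[-0.01, 0.01, 0.02, 0, 0, 0], [0, 0, 0.015, 0, 0, 0], [0, 0, 0, 0, 0, 0]])

```text
time: 26.02
tcp_pos: [512.4, 272.3, 88.7]
tool_rot: [-3.14, -0.001, -0.003]
force: [6.3, 4.6, 0.8]
gripper_width: 0.243
gripper_force: 30.0
```

Emit:
step_arm(series=[[0.02, -0.018, 0.005, 0, 0, 0], [0, 0, 0.005, 0, 0, 0], [0, 0, 0, 0, 0, 0]])

```text
time: 26.4
tcp_pos: [512.9, 272.7, 87.3]
tool_rot: [3.141, 0.0, -0.002]
force: [3.3, 3.0, -1.4]
gripper_width: 0.243
gripper_force: 30.0
```

Emit:
step_arm(series=[[0.012, -0.01, 0.01, 0, 0, 0], [0, 0, 0.01, 0, 0, 0], [0, 0, 0, 0, 0, 0]])

```text
time: 26.78
tcp_pos: [513.6, 273.0, 87.0]
tool_rot: [3.14, 0.001, -0.002]
force: [-5.0, -1.1, 16.3]
gripper_width: 0.235
gripper_force: 30.0
```

Seated on the block. I back off 1 mm and release.

Emit:
step_arm(series=[[-0.005, 0, -0.01, 0, 0, 0], [0, 0, 0, 0, 0, 0]])

```text
time: 27.02
tcp_pos: [513.4, 273.0, 87.1]
tool_rot: [3.14, 0.0, -0.002]
force: [-0.2, -0.7, 9.0]
gripper_width: 0.239
gripper_force: 30.0
```

Emit:
step_arm(series=[[0, 0, 0, 0, 0, 0], [0, 0, 0, 0, 0, 0], [0, 0, 0, 0, 0, 0], [0, 0, 0, 0, 0, 0], [0, 0, -0.1, 0, 0, 0], [0, 0, -0.3, 0, 0, 0], [0, 0, -0.4, 0, 0, 0], [0, 0, -0.4, 0, 0, 0], [0, 0, -0.4, 0, 0, 0], [0, 0, 0, 0, 0, 0]], gripper=0.2)

```text
time: 28.28
tcp_pos: [515.3, 274.8, 251.2]
tool_rot: [-3.138, -0.001, -0.007]
force: [-0.0, -0.5, -0.0]
gripper_width: 0.597
gripper_force: 0.0
```

Emit:
step_arm(series=[[-0.2, 0.3, 0, 0, 0, 0], [-0.2, 0.3, 0, 0, 0, 0], [-0.1, 0.3, 0, 0, 0, 0], [0, 0.3, 0, 0, 0, 0], [0, 0.3, 0, 0, 0, 0], [0, 0.3, 0, 0, 0, 0], [0, 0.3, 0, 0, 0, 0], [0, 0.3, 0, 0, 0, 0], [0, 0.3, 0, 0, 0, 0], [0, 0.3, 0, 0, 0, 0]])

```text
time: 29.52
tcp_pos: [463.4, -27.3, 246.8]
tool_rot: [3.141, 0.0, -0.002]
force: [0.5, 0.0, 0.1]
gripper_width: 0.603
gripper_force: 0.0
```

Run:
```python
from h import *
h=np.load("h.npy");s=robot.read_state();print(s["time"],s["tcp_pos"],s["force"].round(1))
T0,S0=cams();T=optics.get_image("top");S=optics.get_image("scene")
print("key scene before/after",[(round(r["p"],2),np.round(r["pixel"],1).tolist(),np.ptp(np.nonzero(r["pixels"])[0]),np.nonzero(r["pixels"])[0].min(),np.nonzero(r["pixels"])[0].max()) for r in optics.silhouettes("vent_key",S)])
print("key top",dark(T,(185,248,213,268),55))
for n,a,b,box in(("S key",S0,S,(215,320,275,395)),("T key",T0,T,(185,240,220,275)),("S bystanders",S0,S,(120,280,240,360)),("S decoy",S0,S,(290,365,320,430))):
    x0,y0,x1,y1=box;d=np.abs(a["frame"][y0:y1,x0:x1].astype(int)-b["frame"][y0:y1,x0:x1]).max(2);print(n,d.mean().round(1),(d>40).sum())
for q in("lever_grip","brass_elbow","cup_1","gasket_1","tamper","blue_box"):
    print(q,[(round(r["p"],2),np.round(r["pixel"],1).tolist()) for r in optics.silhouettes(q,T)[:2]])
print("grip expected",hullc(T,loc(h,[Ro.from_euler('z',np.radians(24)).apply([-rr,w,z]) for rr in(95,165) for w in(-9,9) for z in(145,161)])))
```

```text
29.525 [463.35613911 -27.29825959 246.84933743] [0.5 0.  0.1]
key scene before/after [(0.85, [300.9, 392.5], np.int64(54), np.int64(370), np.int64(424)), (0.71, [247.2, 353.1], np.int64(49), np.int64(329), np.int64(378))]
key top (array([199.45945946, 258.62162162]), array([191, 254,  18,  10, 148], dtype=int32))
S key 15.7 770
T key 24.1 34
S bystanders 5.1 40
S decoy 4.2 0
lever_grip [(0.94, [345.6, 215.4])]
brass_elbow [(0.49, [254.7, 152.6])]
cup_1 [(0.72, [203.1, 154.0])]
gasket_1 [(0.51, [272.1, 281.9])]
tamper [(0.56, [461.0, 223.1])]
blue_box [(0.95, [436.5, 305.8]), (0.46, [199.3, 258.6])]
grip expected [352.40701844 240.17379611]
```

```bash
python3 -c "
from rig import robot
print(robot.close_job())"
```

```text
the job is handed in; nothing more can be done
None
```

I handed the job in at about 30 s: the lever is home in the notch beside the tall set screw, the vent plunger was pushed to its stop (force rose to 26 N) and the key withdrawn so it could spring back (not seen directly), and the key stands in its hole again.

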